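# Sound a heater well with a depth rod and log the exposed length

### The job

Take the steel depth rod from its stand and slide it gently, without ramming it, into the brass-ringed well of the aluminium heating block, pushing it through the well's springy grips until it stands on the bottom, and leave it there. Then set the cursor on the white scale to the length of rod that sticks out above the block's top face, to within 4 mm (the scale is full size: red line 0, one tick every 10 mm). Do not disturb the beaker, the brown jar or the vial.

Things in the scene. Friction and masses are not known exactly. Their poses are not given: they have to be found in the camera images.
- rod: Loose steel depth rod, plain cylinder 12 mm diameter, 120 mm long, about 0.1 to 0.15 kg, red band at its upper end, foot tapered to 8 mm over the last 4 mm. It stands upright in the stand's hole, foot 10 mm and top 130 mm above the table. Origin: centre of its foot; z along the rod to its top.
- rod_tip (a point): Centre of the rod's foot.
- rod_top (a point): Centre of the rod's top end, 120 mm above its foot.
- stand: Fixed blue block 70 x 70 x 40 mm on a white foot 90 x 90 mm, with one blind hole 15 mm in diameter and 30 mm deep in the middle, holding the rod. Origin: centre of its underside.
- block: Fixed heater: aluminium block 76 (x) x 110 (y) x 80 mm high, with a white controller box 70 x 110 x 60 mm high joined on its +x side. Origin: centre of the aluminium block's underside, z up; top face at z 80 mm. Brass-ringed well in the middle of the top. Two wider plain wells (19.6 mm) at x 18, y +-36 mm are not used. More than 40 N from the rod on the block damages it.
- well_mouth (a point): Centre of the brass-ringed well's mouth, level with the block's top. Bore 13.6 mm with 2 mm chamfer. Three sprung balls 15 mm below the mouth grip the rod: it does not fall but takes about 3 to 8 N of push to slide. The bottom lies 40 to 70 mm below the mouth (differs every time, not measured), so 48 to 80 mm of rod stick out when it is home.
- well_bottom: The hidden bottom of the brass-ringed well: a firm rubber pad that gives about 1 mm per 6 N, 3 mm at most, then hard; more than 20 N on it damages it. It pushes the released rod back up by 1 to 2 mm at most, so read the rod once released. The pose given here is only that of the block's underside below the well and says nothing of the depth, which has to be felt.
- scale: Fixed white scale 64 (x) x 160 (y) x 14 mm high. Origin: centre of its underside; its y axis is the direction in which the reading grows. Tick marks every 10 mm along y, longer ones at 50 and 100 mm, a red line at 0.
- scale_zero (a point): The scale's zero (red line) on its middle line, on the top face, at y -55 mm in the scale's frame.
- cursor (a joint): Reading of the cursor in m: distance along the scale's +y from zero to the cursor's white mid line, 0 to 0.110. Slides with about 1.5 N of friction and stays where left.
- cursor_top (a point): Centre of the top of the cursor, a black block 28 (along scale x) x 20 (along scale y) x 40 mm high with a white mid line; its top is 54 mm above the table.
- beaker: Bystander: glass beaker, 64 mm diameter, 70 mm high, loose. Origin: centre of its underside.
- reagent: Bystander: brown glass jar, 52 mm diameter, 85 mm high, loose. Origin: centre of its underside.
- vial: Bystander: small white vial with blue cap, 28 mm diameter, 50 mm high, loose. Origin: centre of its underside.
Not all that is in view belongs to the job. Of the things like the block, leave any that is green, pink or purple; of the rest the larger one is meant.

How it is judged:
On the way:
1. the depth rod stands on the bottom of the brass-ringed well (contact force between rod and well_bottom above 0.5 N and horizontal distance between rod_tip and well_mouth below 0.003 m and angle between the z axis of rod and the z axis of block, either way round below 0.06 rad and z of rod_tip in the frame of well_mouth below -0.03 m), for 0.2 s.
At the end, for the whole second after the job is handed in: The rod is released and at rest in the brass-ringed well, standing on its bottom (the bottom feels more than 0.5 N); the cursor is at rest and its reading equals the length of rod above the block's top face to within 4 mm (anything over 6 mm fails) (all of step 1 and contact force between the fingers and rod below 0.1 N and linear speed of rod below 0.01 m/s and velocity of joint cursor between -0.005 and 0.005 m/s and ((z of rod_top in the frame of block between 0.126 and 0.128 m and value of joint cursor between 0.042 and 0.052 m) or (z of rod_top in the frame of block between 0.128 and 0.13 m and value of joint cursor between 0.044 and 0.054 m) or (z of rod_top in the frame of block between 0.13 and 0.132 m and value of joint cursor between 0.046 and 0.056 m) or (z of rod_top in the frame of block between 0.132 and 0.134 m and value of joint cursor between 0.048 and 0.058 m) or (z of rod_top in the frame of block between 0.134 and 0.136 m and value of joint cursor between 0.05 and 0.06 m) or (z of rod_top in the frame of block between 0.136 and 0.138 m and value of joint cursor between 0.052 and 0.062 m) or (z of rod_top in the frame of block between 0.138 and 0.14 m and value of joint cursor between 0.054 and 0.064 m) or (z of rod_top in the frame of block between 0.14 and 0.142 m and value of joint cursor between 0.056 and 0.066 m) or (z of rod_top in the frame of block between 0.142 and 0.144 m and value of joint cursor between 0.058 and 0.068 m) or (z of rod_top in the frame of block between 0.144 and 0.146 m and value of joint cursor between 0.06 and 0.07 m) or (z of rod_top in the frame of block between 0.146 and 0.148 m and value of joint cursor between 0.062 and 0.072 m) or (z of rod_top in the frame of block between 0.148 and 0.15 m and value of joint cursor between 0.064 and 0.074 m) or (z of rod_top in the frame of block between 0.15 and 0.152 m and value of joint cursor between 0.066 and 0.076 m) or (z of rod_top in the frame of block between 0.152 and 0.154 m and value of joint cursor between 0.068 and 0.078 m) or (z of rod_top in the frame of block between 0.154 and 0.156 m and value of joint cursor between 0.07 and 0.08 m) or (z of rod_top in the frame of block between 0.156 and 0.158 m and value of joint cursor between 0.072 and 0.082 m) or (z of rod_top in the frame of block between 0.158 and 0.16 m and value of joint cursor between 0.074 and 0.084 m) or (z of rod_top in the frame of block between 0.16 and 0.162 m and value of joint cursor between 0.076 and 0.086 m) or (z of rod_top in the frame of block between 0.162 and 0.164 m and value of joint cursor between 0.078 and 0.088 m))); the robot touches nothing.
It fails at once if the rod is rammed onto the well's bottom with more than 20 N (contact force between rod and well_bottom above 20 N).
It fails at once if the rod is pressed on the block with more than 40 N (contact force between rod and block above 40 N).
It fails at once if the beaker is shifted by more than 20 mm or tipped (distance of beaker from where it was at the start of the episode above 0.02 m or angle between beaker's own z axis and vertical above 0.4 rad).
It fails at once if the brown jar is shifted by more than 20 mm or tipped (distance of reagent from where it was at the start of the episode above 0.02 m or angle between reagent's own z axis and vertical above 0.4 rad).
It fails at once if the vial is shifted by more than 20 mm or tipped (distance of vial from where it was at the start of the episode above 0.02 m or angle between vial's own z axis and vertical above 0.4 rad).
It also fails if it takes over 72 s, if anything falls off the work surface, if the arm or the gripper's body presses on something with over 40 N, if the wrist force passes 120 N, or if a joint passes its speed limit or range.

### The arm

A 6-joint arm with a two-finger parallel gripper is mounted at the origin on the work surface. World frame = base frame: x ahead of the robot, y to its left, z up, the work surface at z = 0. Lengths are in m, angles in rad, forces in N, time in s.
With the tool pointing down it reaches from about 0.375 to 0.9 m from the base axis. Payload 3.1 kg.
Tool frame: the origin (TCP) lies midway between the tips of the shut fingers; the grasp point (between the pads) lies 19 mm behind it (env.tcp_to_grasp is the distance from the TCP to the grasp point, in m); x points along the fingers, y is the direction in which the jaws open and shut, and the axes are right-handed (so a half turn about x gives the same grasp; the last joint's range is limited). The gripper opens to 87 mm and grips with 3 to 60 N. Pads are 19 mm wide; open, the fingers measure 117 mm over their backs; the gripper's body (75 mm by 190 mm) begins 51 mm behind the grasp point.
Start: joints at [1.157, 0.527, 1.433, -0, 1.181, -0.178], TCP at [0.145, 0.608, 0.223] pointing down, gripper open.
Joint ranges: [-3.08, 3.08], [-0.75, 2.2], [0.22, 2.44], [-1.43, 4.57], [0, 2.65], [-2.85, 2.85]. Speed limits (rad/s): [2.79, 2.79, 3.14, 3.14, 3.14, 3.14].

### API

Orientations are given as [roll, pitch, yaw] about the fixed x, y, z axes, in that order (R = Rz(yaw) Ry(pitch) Rx(roll)).
In Python, from workcell import env gives the robot as it stands.
- The arm moves only by the tool play_rows, never from a script. Its argument "steps" is a list of rows, each a list of 3 entries, a list of its own where there are three numbers: the opening, from 0 (shut) to 1 (fully open), then the shift along the tool's x, y, z in mm, then the turn, a rotation vector about the tool's x, y, z in rad. A call has 1 to 20 rows; each row shifts and turns the commanded pose from where the row before left it, along the tool's axes as they then stand; what a row does not reach is not made up. A row lasts 1/10 s, in which the tool goes at most 50 mm and 8.59 degrees, less where a joint would pass 70% of its speed; a pose out of reach is approached as far as the arm can. A call is refused whole if a number of a shift passes 50 or a number of a turn 0.15, either way. A call with a gripper value outside its range is refused whole. The fingers move at their own pace and stop on an object; "force" is the grip in N (left out, the last holds). Time passes only in rows, so rows that do not move let the fingers close. It gives the time, the measured TCP pose, the force and the opening at its end, in the units of the state.
- env.get_state(): the state, without advancing time (a new reading comes with each control period).
- env.get_image(name): name is "scene" or "side" or "wrist"; returns a dict with "pixels" (384x512x3 uint8, red, green, blue), "z_map" (384x512 float32, m along the optical axis (not along the pixel's ray), 0 where there is no reading), "vertical_fov" (degrees; the focal length in pixels is half the picture's height over the tangent of half this angle, whatever the lens; pixels are square), "cx", "cy" (the principal point, pixels), "world_from_camera" (4x4, takes a point from camera to world coordinates). Camera axes: x right, y down, z forward; pixel columns grow to the right and rows downward; lengths in m; the calibration is good to about 2 mm. The wrist camera is an equidistant fisheye: a pixel r from the principal point sees the ray r / f radians off the axis. A picture is of the moment at which its call begins.
- env.hand_in(): hands the job in, once; it reports no verdict.
The state is a dict: "time": time; "joint_positions": joint angles; "qvel": joint speeds; "joint_efforts": joint torques, N m; "ee_pos": TCP position; "tool_rot": TCP orientation; "force": force on the tool from outside, world axes, zero at the start; "ft_torque": the same for the moment, N m; "width": finger opening in m.
Only numpy, scipy, OpenCV 4.12 (cv2) and the standard library are available. Lean on these libraries where they do the work, as an engineer would, in place of code of your own. Each camera call takes 0.05 s, during which the arm holds its last target.

## Working session

There is one attempt and no reset: what is moved stays moved. The work goes in short steps, Python scripts to look and compute and a tool call to move; the robot and the scene stay as the last step left them, time stands still between calls to the robot, and variables do not carry over. Pictures are saved under pics/ and viewed, and the job is handed in when it is done.

Besides the shell and the picture viewer there is one more tool, called after "Request:" as name(argument=value, ...) on one line, values as JSON. play_rows: Moves the arm, as the interface text tells. Its arguments: {"type":"object","properties":{"steps":{"type":"array"},"force":{"type":"number"}},"required":["steps"]}

```bash
mkdir -p pics; ls; cat > h.py <<'E'
import numpy as np, cv2
from workcell import env
def grab(n,tag):
    d=env.get_image(n); cv2.imwrite(f'pics/{tag}.png',cv2.cvtColor(d['pixels'],cv2.COLOR_RGB2BGR))
    np.savez(f'pics/{tag}.npz',**d); return d
def load(tag): return dict(np.load(f'pics/{tag}.npz'))
def ray(d,u,v,fish=False):
    f=192/np.tan(np.radians(float(d['vertical_fov']))/2)
    x=(u-d['cx'])/f; y=(v-d['cy'])/f
    if fish:
        r=np.hypot(x,y); s=np.sin(r)/r if r>0 else 1; c=np.array([x*s,y*s,np.cos(r)])
    else: c=np.array([x,y,1.])
    T=d['world_from_camera']; return T[:3,3],T[:3,:3]@c
def onz(d,u,v,z,fish=False):
    o,r=ray(d,u,v,fish); return o+r*(z-o[2])/r[2]
def px(d,u,v):
    o,r=ray(d,u,v); return o+r*d['z_map'][int(v),int(u)]
def st():
    s=env.get_state(); print('t',s['time'],'p',np.round(s['ee_pos'],4),'r',np.round(s['tool_rot'],4),'F',np.round(s['force'],2),'w',s['width'],'q',np.round(s['joint_positions'],3))
    return s
E
python3 - <<'E'
from h import *
st(); print(env.tcp_to_grasp)
for n in('scene','side','wrist'):
    d=grab(n,n+'0'); print(n,d['vertical_fov'],d['cx'],d['cy'],np.round(d['world_from_camera'],3).tolist())
a=np.hstack([cv2.imread(f'pics/{n}0.png') for n in('scene','side')])
E
```

```text
pics
t 0.0 p [0.1451 0.6072 0.2216] r [-1.7625  1.5686 -1.9973] F [-0.32  0.13 -0.52] w 0.08683016158697655 q [ 1.157  0.528  1.434  0.     1.181 -0.178]
0.0187
scene 46.46758601851329 259.7014652577487 188.04852370810806 [[-0.417, 0.726, -0.547, 1.264], [0.909, 0.338, -0.244, 0.228], [0.008, -0.599, -0.801, 1.164], [0.0, 0.0, 0.0, 1.0]]
side 45.796603224552676 256.6317905558223 190.38250320353748 [[-0.98, -0.132, 0.146, 0.343], [-0.197, 0.636, -0.746, 0.753], [0.006, -0.76, -0.65, 0.849], [0.0, 0.0, 0.0, 1.0]]
wrist 65.70646984690485 253.07549556315365 194.07499946730925 [[0.233, 0.942, 0.241, 0.079], [0.972, -0.225, -0.06, 0.624], [-0.002, 0.249, -0.969, 0.384], [0.0, 0.0, 0.0, 1.0]]
```

View pics/scene0.png

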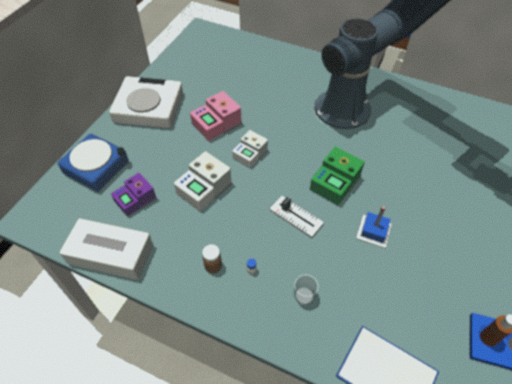

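View pics/side0.png

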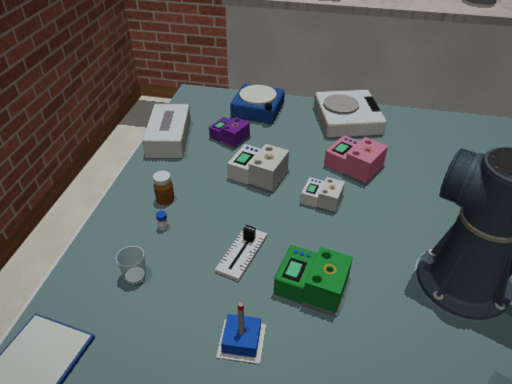

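View pics/wrist0.png

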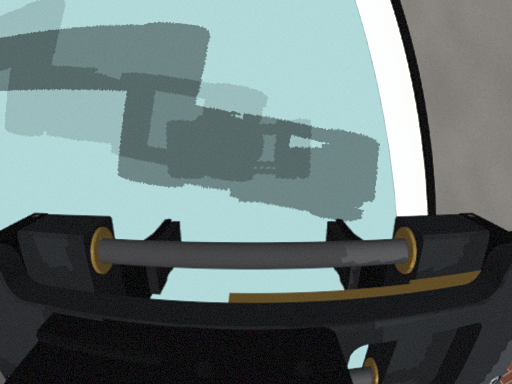

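The scene view shows the rod and stand at (375,228), scale (297,215), target grey block (203,180), small decoy (250,148), jar (212,260), vial (252,266) and beaker (306,291). In the side view they are at (241,335), (242,250), (260,165) and (322,193) in the same order, down to the decoy.

```bash
python3 - <<'E'
from h import *
def crop(tag,x,y,w,h,k):
    return cv2.resize(cv2.imread(f'pics/{tag}.png')[y:y+h,x:x+w],None,fx=k,fy=k,interpolation=cv2.INTER_CUBIC)
A=np.vstack([np.hstack([crop('scene0',165,140,80,80,5),crop('side0',220,135,80,80,5)])])
cv2.imwrite('pics/c1.png',A)
A=np.hstack([np.vstack([crop('scene0',260,185,80,60,5),crop('scene0',345,195,80,60,5)]),np.vstack([crop('side0',205,220,80,60,5),crop('side0',205,295,80,60,5)])])
cv2.imwrite('pics/c2.png',A)
for t,pts in (('scene0',[(203,180),(212,158),(380,209),(250,148),(210,166),(288,203),(212,250),(252,263),(306,285)]),('side0',[(268,158),(240,306),(320,190),(250,233),(162,180),(162,216),(131,260),(327,269)])):
    d=load(t)
    for p in pts: print(t,p,np.round(px(d,*p),3))
E
```

```text
scene0 (203, 180) [ 0.554 -0.283  0.056]
scene0 (212, 158) [ 0.48  -0.289  0.081]
scene0 (380, 209) [0.473 0.249 0.118]
scene0 (250, 148) [ 0.357 -0.214  0.039]
scene0 (210, 166) [ 0.508 -0.282  0.075]
scene0 (288, 203) [ 0.52  -0.009  0.053]
scene0 (212, 250) [ 0.773 -0.131  0.083]
scene0 (252, 263) [ 0.746 -0.023  0.047]
scene0 (306, 285) [0.731 0.134 0.019]
side0 (268, 158) [ 0.514 -0.289  0.069]
side0 (240, 306) [0.469 0.262 0.131]
side0 (320, 190) [ 0.354 -0.192  0.057]
side0 (250, 233) [ 0.506 -0.002  0.052]
side0 (162, 180) [ 0.767 -0.112  0.087]
side0 (162, 216) [ 0.736 -0.015  0.052]
side0 (131, 260) [0.766 0.119 0.029]
side0 (327, 269) [0.314 0.09  0.072]
```

View pics/c1.png

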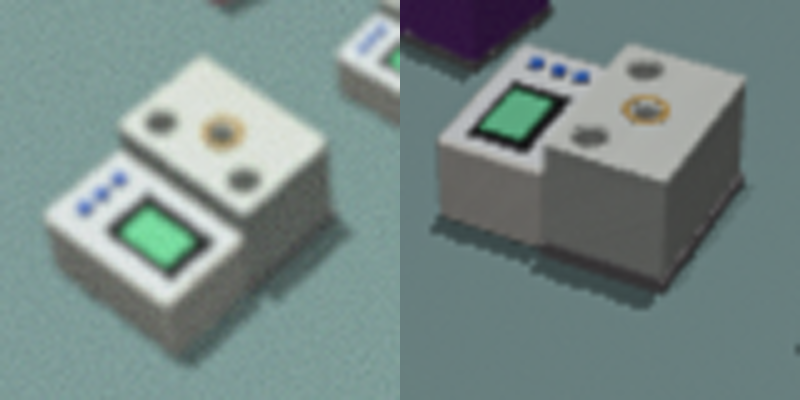

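View pics/c2.png

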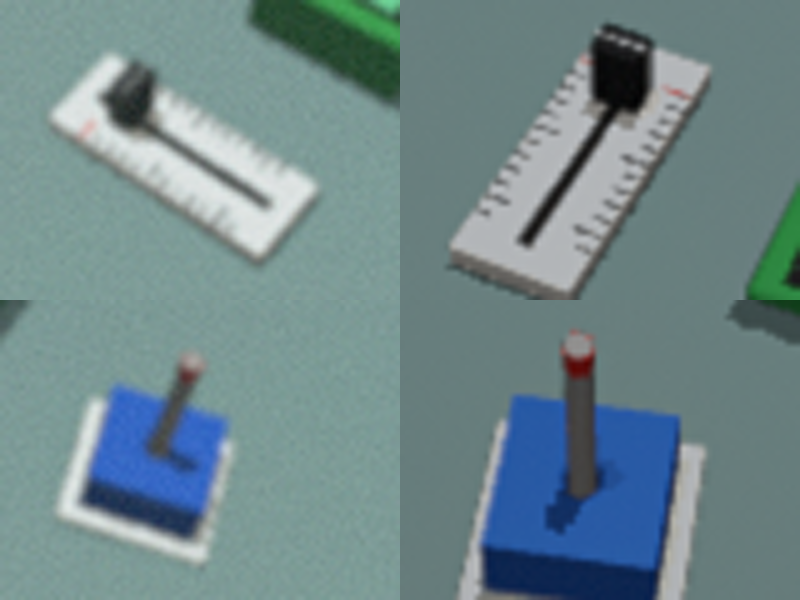

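```bash
python3 - <<'E'
from h import *
S=load('scene0');D=load('side0')
def tri(a,b):
    o1,r1=ray(S,*a);o2,r2=ray(D,*b)
    A=np.stack([r1,-r2],1);t=np.linalg.lstsq(A,o2-o1,rcond=None)[0]
    p,q=o1+r1*t[0],o2+r2*t[1];return np.round((p+q)/2,4),np.round((p-q)*1000,1)
c1s=lambda x,y:(165+x/5-.4,140+y/5-.4)
c1d=lambda x,y:(220+(x-400)/5-.4,135+y/5-.4)
print('ring',tri(c1s(222,132),c1d(646,110)), onz(S,*c1s(222,132),.08),onz(D,*c1d(646,110),.08))
print('plainwells',[np.round(onz(S,*c1s(*p),.08),4) for p in((160,122),(243,180))],[np.round(onz(D,*c1d(*p),.08),4) for p in((590,136),(645,70))])
print('corners',[np.round(onz(S,*c1s(*p),.08),4) for p in((205,55),(327,140),(242,216),(120,128))])
print('cornersD',[np.round(onz(D,*c1d(*p),.08),4) for p in((628,44),(745,77),(666,183),(545,147))])
c2=lambda x,y,x0,y0:(x0+(x%400)/5-.4,y0+(y%300)/5-.4)
print('rodtop',tri(c2(190,357,345,195),c2(578,345,205,295)),onz(S,*c2(190,357,345,195),.13),onz(D,*c2(578,345,205,295),.13))
print('rodbase',onz(S,*c2(158,450,345,195),.04),onz(D,*c2(582,491,205,295),.04))
print('stand corners',[np.round(onz(S,*c2(*p,345,195),.04),4) for p in((115,385),(228,418),(200,512),(88,480))],[np.round(onz(D,*c2(*p,205,295),.04),4) for p in((513,396),(680,417),(662,570),(483,546))])
print('scale S',[np.round(onz(S,*c2(*p,260,185),.014),4) for p in((112,53),(318,186),(262,260),(50,117))],'red',onz(S,*c2(87,130,260,185),.014))
print('scale D',[np.round(onz(D,*c2(*p,205,220),.014),4) for p in((590,25),(710,68),(572,292),(450,248))],'red',onz(D,*c2(678,92,205,220),.014))
print('slot',onz(S,*c2(268,206,260,185),.014),onz(D,*c2(524,242,205,220),.014))
print('cursor D',onz(D,*c2(622,42,205,220),.054), onz(S,*c2(140,75,260,185),.054))
E
```

```text
ring (array([ 0.5111, -0.2831,  0.0787]), array([ 0.1,  0.2, -0.2])) [ 0.51214392 -0.2823615   0.08      ] [ 0.51075837 -0.28152269  0.08      ]
plainwells [array([ 0.5214, -0.3216,  0.08  ]), array([ 0.5405, -0.2522,  0.08  ])] [array([ 0.5372, -0.2509,  0.08  ]), array([ 0.5183, -0.3201,  0.08  ])]
corners [array([ 0.4601, -0.3231,  0.08  ]), array([ 0.4901, -0.2197,  0.08  ]), array([ 0.5655, -0.2395,  0.08  ]), array([ 0.5363, -0.342 ,  0.08  ])]
cornersD [array([ 0.5328, -0.3442,  0.08  ]), array([ 0.4601, -0.3251,  0.08  ]), array([ 0.4881, -0.2174,  0.08  ]), array([ 0.5598, -0.2357,  0.08  ])]
rodtop (array([0.4696, 0.2537, 0.1286]), array([-1.7, -2.2,  1.2])) [0.46939876 0.25257878 0.13      ] [0.47008001 0.25625123 0.13      ]
rodbase [0.47363342 0.25529118 0.04      ] [0.4688304  0.26166247 0.04      ]
stand corners [array([0.4395, 0.2189, 0.04  ]), array([0.4339, 0.2872, 0.04  ]), array([0.5047, 0.2892, 0.04  ]), array([0.5112, 0.2236, 0.04  ])] [array([0.5068, 0.2241, 0.04  ]), array([0.4369, 0.2201, 0.04  ]), array([0.4306, 0.2892, 0.04  ]), array([0.5015, 0.2931, 0.04  ])]
scale S [array([ 0.4744, -0.0462,  0.014 ]), array([0.5136, 0.1065, 0.014 ]), array([0.5768, 0.0939, 0.014 ]), array([ 0.5359, -0.062 ,  0.014 ])] red [ 0.53516719 -0.03728771  0.014     ]
scale D [array([ 0.5392, -0.0635,  0.014 ]), array([ 0.4725, -0.0456,  0.014 ]), array([0.509 , 0.1081, 0.014 ]), array([0.571 , 0.0943, 0.014 ])] red [ 0.48528975 -0.02591038  0.014     ]
slot [0.53987087 0.08389365 0.014     ] [0.53782851 0.08379004 0.014     ]
cursor D [ 0.51179562 -0.01602908  0.054     ] [ 0.50993717 -0.01472268  0.054     ]
```

```bash
cat >> h.py <<'E'
from scipy.spatial.transform import Rotation as Rn
def plan(tx,ty,tz,yjaw=None):
    """tool-frame shift (mm) to target, after turning so jaw axis is along world angle yjaw; prints turn vec too"""
    s=env.get_state(); R=Rn.from_euler('xyz',s['tool_rot']).as_matrix()
    p=np.array(s['ee_pos'])
    print('axes x',np.round(R[:,0],3),'y',np.round(R[:,1],3),'z',np.round(R[:,2],3))
    T=R
    if yjaw is not None:
        y=np.array([np.cos(yjaw),np.sin(yjaw),0]); 
        x=np.array([0,0,-1.]); T=np.stack([x,y,np.cross(x,y)],1)
        print('turn',np.round(Rn.from_matrix(R.T@T).as_rotvec(),4))
    d=np.array([tx,ty,tz])-p
    print('shift now-axes',np.round(R.T@d*1000,1),'target-axes',np.round(T.T@d*1000,1))
E
python3 - <<'E'
from h import *
plan(.47,.2545,.22,-.235);plan(.47,.2545,.22,np.pi-.235)
E
```

```text
axes x [-0.001 -0.002 -1.   ] y [ 0.233  0.973 -0.002] z [ 0.973 -0.233 -0.   ]
turn [1.571e+00 1.100e-03 1.500e-03]
shift now-axes [   2.1 -267.6  398. ] target-axes [  1.8 398.1 267.5]
axes x [-0.001 -0.002 -1.   ] y [ 0.233  0.973 -0.002] z [ 0.973 -0.233 -0.   ]
turn [-1.5706e+00 -1.5000e-03  1.1000e-03]
shift now-axes [   2.1 -267.6  398. ] target-axes [   1.8 -398.1 -267.5]
```

Request:
play_rows(steps=[[1,[0,-26.8,39.8],[0,0,0]],[1,[0,-26.8,39.8],[0,0,0]],[1,[0,-26.8,39.8],[0,0,0]],[1,[0,-26.8,39.8],[0,0,0]],[1,[0,-26.8,39.8],[0,0,0]],[1,[0,-26.8,39.8],[0,0,0]],[1,[0,-26.8,39.8],[0,0,0]],[1,[0,-26.8,39.8],[0,0,0]],[1,[0,-26.8,39.8],[0,0,0]],[1,[0,-26.8,39.8],[0,0,0]]])

```text
time: 1.15
ee_pos: [0.471, 0.2529, 0.2224]
tool_rot: [3.125, 1.571, 2.89]
force: [0.4, 0.7, -0.2]
width: 0.0872
```

Request:
play_rows(steps=[[1,[0,0,0],[0.143,0,0]],[1,[0,0,0],[0.143,0,0]],[1,[0,0,0],[0.143,0,0]],[1,[0,0,0],[0.143,0,0]],[1,[0,0,0],[0.143,0,0]],[1,[0,0,0],[0.143,0,0]],[1,[0,0,0],[0.143,0,0]],[1,[0,0,0],[0.143,0,0]],[1,[0,0,0],[0.143,0,0]],[1,[0,0,0],[0.143,0,0]],[1,[0,0,0],[0.141,0,0]],[1,[0,0,0],[0,0,0]]])

```text
time: 2.35
ee_pos: [0.4699, 0.2546, 0.2223]
tool_rot: [-1.069, 1.57, -2.874]
force: [-0.2, 0.7, 0.7]
width: 0.087
```

```bash
python3 - <<'E'
from h import *
st();plan(.47,.2545,.22,-.235);d=grab('wrist','w1');print(np.round(d['world_from_camera'],3))
E
```

```text
t 2.35 p [0.4699 0.2546 0.2223] r [-1.0686  1.5703 -2.8742] F [-0.21  0.74  0.69] w 0.0869598959172047 q [0.287 0.406 1.659 0.    1.076 0.522]
axes x [-0.001 -0.    -1.   ] y [ 0.973 -0.233 -0.   ] z [-0.233 -0.973  0.   ]
turn [0.0002 0.0003 0.0005]
shift now-axes [2.3 0.1 0. ] target-axes [2.3 0.1 0. ]
[[ 0.972 -0.226 -0.058  0.486]
 [-0.233 -0.942 -0.242  0.321]
 [ 0.     0.249 -0.968  0.385]
 [ 0.     0.     0.     1.   ]]
```

View pics/w1.png

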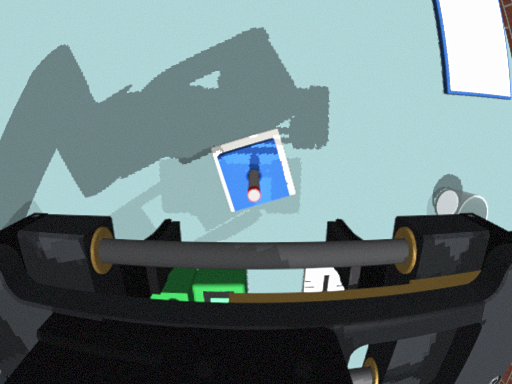

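The wrist view shows the rod top at about (254,195), its foot in the stand at (254,172), centred between the fingers.

```bash
python3 - <<'E'
from h import *
d=load('w1');im=d['pixels'].astype(int)
c=im[150:215,225:285].astype(np.uint8)
cv2.imwrite('pics/w1c.png',cv2.resize(cv2.cvtColor(c,cv2.COLOR_RGB2BGR),None,fx=8,fy=8,interpolation=cv2.INTER_CUBIC))
m=(im[:,:,0]>im[:,:,1]+50);m[:150]=0;m[220:]=0;m[:,:225]=0;m[:,285:]=0
v,u=np.nonzero(m);print(u.min(),u.max(),v.min(),v.max(),u.mean(),v.mean())
for p in((254,195),(u.mean(),v.mean())): print(onz(d,*p,.13,True))
print(onz(d,254,172,.04,True))
E
```

```text
247 260 186 201 253.50877192982455 190.96491228070175
[0.47098948 0.2560066  0.13      ]
[0.47142237 0.25968507 0.13      ]
[0.47231502 0.26032422 0.04      ]
```

View pics/w1c.png

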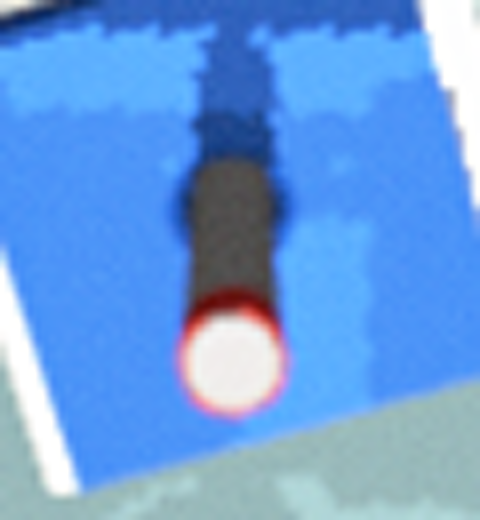

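Request:
play_rows(steps=[[1,[25,0.6,-1.6],[0,0,0]],[1,[30,0,0],[0,0,0]],[1,[30,0,0],[0,0,0]],[1,[25,0,0],[0,0,0]],[1,[16.3,0,0],[0,0,0]],[1,[0,0,0],[0,0,0]],[0,[0,0,0],[0,0,0]],[0,[0,0,0],[0,0,0]],[0,[0,0,0],[0,0,0]],[0,[0,0,0],[0,0,0]],[0,[0,0,0],[0,0,0]],[0,[0,0,0],[0,0,0]],[0,[0,0,0],[0,0,0]],[0,[0,0,0],[0,0,0]]], force=30)

```text
time: 3.8
ee_pos: [0.471, 0.256, 0.0963]
tool_rot: [-0.703, 1.571, -2.509]
force: [0.5, 0.4, -0.0]
width: 0.0311
```

```bash
python3 - <<'E'
from h import *
st();d=grab('wrist','w2');grab('side','s2')
a=cv2.imread('pics/w2.png')[130:320,150:360];b=cv2.imread('pics/s2.png')[240:370,150:330]
a=cv2.resize(a,(400,362));b=cv2.resize(b,(400,289));cv2.imwrite('pics/c3.png',np.vstack([a[:],b])[:600])
E
```

```text
t 3.8 p [0.471  0.256  0.0963] r [-0.7032  1.5707 -2.5089] F [ 0.45  0.4  -0.02] w 0.031128328532435523 q [ 0.289  0.597  1.766 -0.     0.779  0.524]
```

View pics/c3.png

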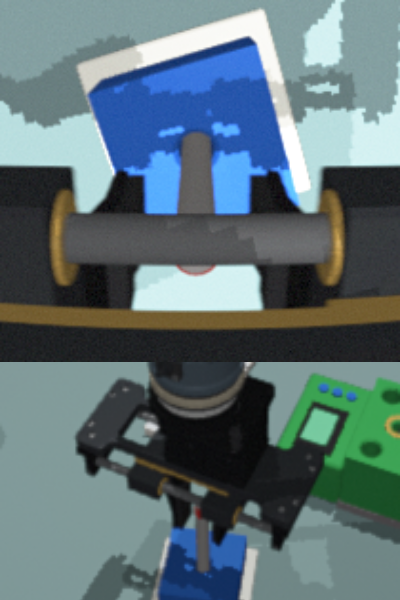

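The fingers are still closing on the rod, which is centred between them. I'll let them finish, then lift.

Request:
play_rows(steps=[[0,[0,0,0],[0,0,0]],[0,[0,0,0],[0,0,0]],[0,[0,0,0],[0,0,0]],[0,[0,0,0],[0,0,0]],[0,[0,0,0],[0,0,0]],[0,[0,0,0],[0,0,0]]])

```text
time: 4.5
ee_pos: [0.471, 0.256, 0.0962]
tool_rot: [-1.028, 1.571, -2.834]
force: [-0.1, 0.0, -0.2]
width: 0.0109
```

```bash
python3 - <<'E'
from h import *
st();plan(.511,-.282,.24)
E
```

```text
t 4.5 p [0.471  0.256  0.0962] r [-1.0281  1.5706 -2.8338] F [-0.11  0.01 -0.21] w 0.010921147133143865 q [ 0.289  0.597  1.766 -0.     0.779  0.524]
axes x [-0. -0. -1.] y [ 0.973 -0.233 -0.   ] z [-0.233 -0.973  0.   ]
shift now-axes [-143.8  164.2  513.9] target-axes [-143.8  164.2  513.9]
```

Request:
play_rows(steps=[[0,[-18,0,0],[0,0,0]],[0,[-36,0,0],[0,0,0]],[0,[-45,0,0],[0,0,0]],[0,[-45,0,0],[0,0,0]],[0,[0,7,22],[0,0,0]],[0,[0,13,41],[0,0,0]],[0,[0,14.4,45],[0,0,0]],[0,[0,14.4,45],[0,0,0]],[0,[0,14.4,45],[0,0,0]],[0,[0,14.4,45],[0,0,0]],[0,[0,14.4,45],[0,0,0]],[0,[0,14.4,45],[0,0,0]],[0,[0,14.4,45],[0,0,0]],[0,[0,14.4,45],[0,0,0]],[0,[0,14.4,45],[0,0,0]],[0,[0,10,31],[0,0,0]],[0,[0,3,14.9],[0,0,0]],[0,[0,0,0],[0,0,0]],[0,[0,0,0],[0,0,0]]])

```text
time: 6.4
ee_pos: [0.5089, -0.28, 0.2398]
tool_rot: [-2.346, 1.568, 2.131]
force: [0.5, 0.9, -2.0]
width: 0.0112
```

```bash
python3 - <<'E'
from h import *
st();plan(.511,-.282,.19,-.235);
for n in('wrist','side','scene'): grab(n,n+'3')
E
```

```text
t 6.4 p [ 0.5089 -0.28    0.2398] r [-2.3465  1.5681  2.131 ] F [ 0.51  0.85 -2.03] w 0.011223896988204113 q [-6.960e-01  4.490e-01  1.525e+00  1.000e-03  1.170e+00 -4.610e-01]
axes x [-0.001  0.002 -1.   ] y [ 0.973 -0.233 -0.002] z [-0.233 -0.973 -0.002]
turn [ 0.0001 -0.0019  0.0019]
shift now-axes [49.8  2.6  1.6] target-axes [49.8  2.6  1.5]
```

View pics/wrist3.png

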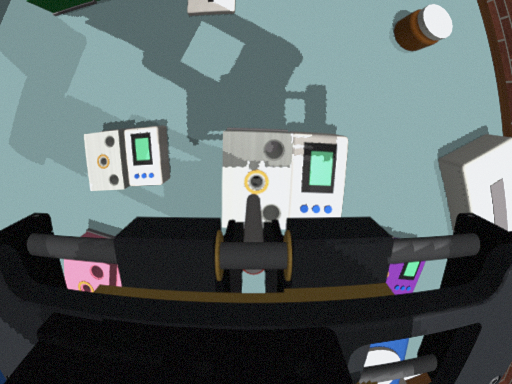

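View pics/side3.png

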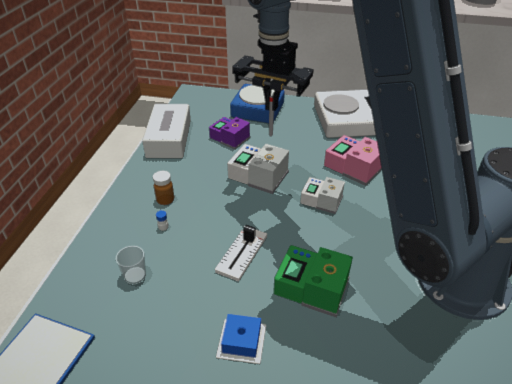

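The wrist view shows the brass ring at about (257,181) and the rod tip at about (254,196), with the rod firmly held. I'll measure both.

```bash
python3 - <<'E'
from h import *
d=load('wrist3');im=d['pixels'].astype(int)
c=im[160:235,220:300].astype(np.uint8)
cv2.imwrite('pics/w3c.png',cv2.resize(cv2.cvtColor(c,cv2.COLOR_RGB2BGR),None,fx=8,fy=8,interpolation=cv2.INTER_CUBIC))
m=(im[:,:,0]>im[:,:,2]+60);m[:165]=0;m[200:]=0;m[:,:235]=0;m[:,280:]=0
v,u=np.nonzero(m);print(u.min(),u.max(),v.min(),v.max())
e=cv2.fitEllipse(np.stack([u,v],1).astype(np.float32));print(e)
print(onz(d,*e[0],.08,True),onz(d,254,196,.154,True))
print(px.__name__, np.round(d['world_from_camera'][:3,3],4))
E
```

```text
244 268 170 194
((255.99920654296875, 181.48178100585938), (21.481008529663086, 21.771846771240234), 67.6565170288086)
[ 0.51167897 -0.28071409  0.08      ] [ 0.51004393 -0.27747924  0.154     ]
px [ 0.5247 -0.2141  0.4022]
```

View pics/w3c.png

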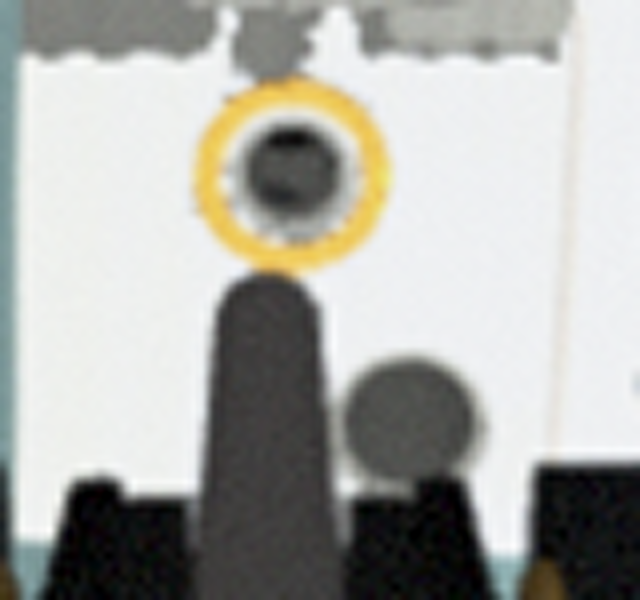

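Request:
play_rows(steps=[[0,[15,2.2,0.7],[0,0,0]],[0,[20,0,0],[0,0,0]],[0,[13,0,0],[0,0,0]],[0,[0,0,0],[0,0,0]],[0,[0,0,0],[0,0,0]]])

```text
time: 7.05
ee_pos: [0.5117, -0.2823, 0.1924]
tool_rot: [-2.381, 1.571, 2.097]
force: [0.8, -0.4, -0.5]
width: 0.0107
```

```bash
python3 - <<'E'
from h import *
st();plan(.511,-.282,.19,-.235);
for n in('wrist','side','scene'): grab(n,n+'4')
d=load('wrist4');im=d['pixels'].astype(int)
m=(im[:,:,0]>im[:,:,2]+60);m[:155]=0;m[205:]=0;m[:,:235]=0;m[:,280:]=0
v,u=np.nonzero(m);print(u.min(),u.max(),v.min(),v.max())
e=cv2.fitEllipse(np.stack([u,v],1).astype(np.float32));print(e,onz(d,*e[0],.08,True))
f=lambda n,x,y,w,h:cv2.resize(cv2.imread(f'pics/{n}4.png')[y:y+h,x:x+w],None,fx=6,fy=6,interpolation=cv2.INTER_CUBIC)
cv2.imwrite('pics/c4.png',np.hstack([f('wrist',222,150,64,90),f('side',245,75,50,90)]))
cv2.imwrite('pics/c4s.png',f('scene',170,110,80,80))
E
```

```text
t 7.05 p [ 0.5117 -0.2823  0.1924] r [-2.3813  1.5706  2.097 ] F [ 0.84 -0.37 -0.49] w 0.01069903050799258 q [-0.695  0.509  1.568  0.     1.065 -0.461]
axes x [-0.  0. -1.] y [ 0.973 -0.232 -0.   ] z [-0.232 -0.973 -0.   ]
turn [ 0.0008 -0.0001  0.0001]
shift now-axes [ 2.4 -0.8 -0.1] target-axes [ 2.4 -0.8 -0.1]
239 267 177 202
((252.98243713378906, 190.27174377441406), (24.814990997314453, 25.674158096313477), 81.79644012451172) [ 0.51181281 -0.28110645  0.08      ]
```

View pics/c4.png

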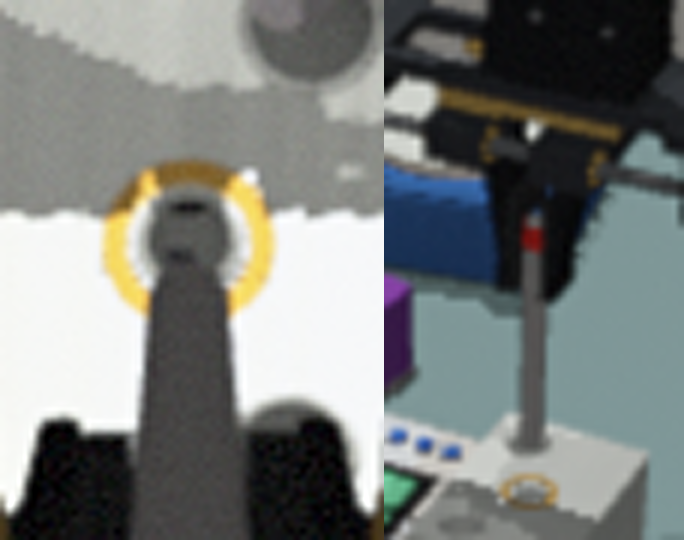

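View pics/c4s.png

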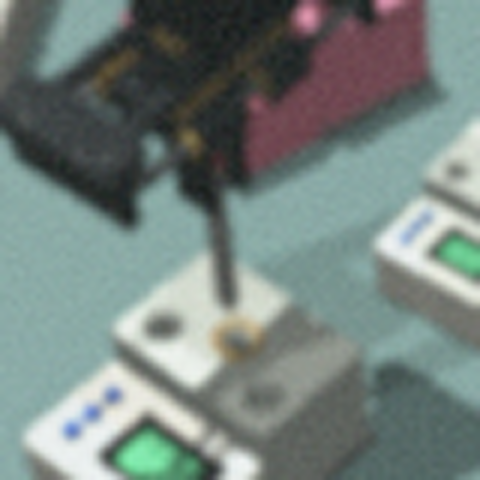

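```bash
python3 - <<'E'
from h import *
S=load('scene4');D=load('side4');W=load('wrist4')
z=.1924-.0862
for n,d,t,r in(('S',S,(207.8,159.6),(209.4,166.2)),('D',D,(269.6,149.0),(269.2,156.4))):
    print(n,'tip',onz(d,*t,z),'ring',onz(d,*r,.08))
# wrist: project expected tip & ring
def proj(d,p):
    T=d['world_from_camera'];c=T[:3,:3].T@(np.array(p)-T[:3,3]);f=192/np.tan(np.radians(float(d['vertical_fov']))/2)
    th=np.arctan2(np.hypot(c[0],c[1]),c[2]);a=np.array(c[:2])/np.hypot(c[0],c[1]);return a*th*f+[d['cx'],d['cy']]
for s in(-4,0,4): print(proj(W,(.5117-.0+.0,-.2823+s/1000,z)))
print('rod at pads',proj(W,(.5117,-.2823+.006,.16)))
E
```

```text
S tip [ 0.5092629  -0.28567365  0.1062    ] ring [ 0.512331   -0.28083591  0.08      ]
D tip [ 0.50921058 -0.28220405  0.1062    ] ring [ 0.50981119 -0.2827026   0.08      ]
[254.24858803 203.06091822]
[253.18061147 198.74909781]
[252.10423265 194.40271438]
rod at pads [251.21460321 211.22136016]
```

Request:
play_rows(steps=[[0,[8,-0.1,-1.8],[0,0,0]],[0,[12,0,0],[0,0,0]],[0,[4,0,0],[0,0,0]],[0,[1,0,0],[0,0,0]],[0,[1,0,0],[0,0,0]],[0,[1,0,0],[0,0,0]],[0,[1,0,0],[0,0,0]],[0,[0,0,0],[0,0,0]]])

```text
time: 8.0
ee_pos: [0.5119, -0.2811, 0.1643]
tool_rot: [1.184, 1.571, -0.622]
force: [0.6, 0.2, -1.5]
width: 0.0112
```

```bash
python3 - <<'E'
from h import *
s=st();print(s['ft_torque'])
for n in('wrist','side','scene'): grab(n,n+'5')
f=lambda n,x,y,w,h:cv2.resize(cv2.imread(f'pics/{n}5.png')[y:y+h,x:x+w],None,fx=6,fy=6,interpolation=cv2.INTER_CUBIC)
cv2.imwrite('pics/c5.png',np.hstack([f('wrist',222,150,50,90),f('side',250,85,40,90),f('scene',195,110,40,90)]))
E
```

```text
t 8.0 p [ 0.5119 -0.2811  0.1643] r [ 1.184   1.5706 -0.6219] F [ 0.59  0.23 -1.47] w 0.011213896814707643 q [-0.693  0.545  1.595  0.     1.001 -0.458]
[-0.09815386  0.01589377  0.02427138]
```

View pics/c5.png

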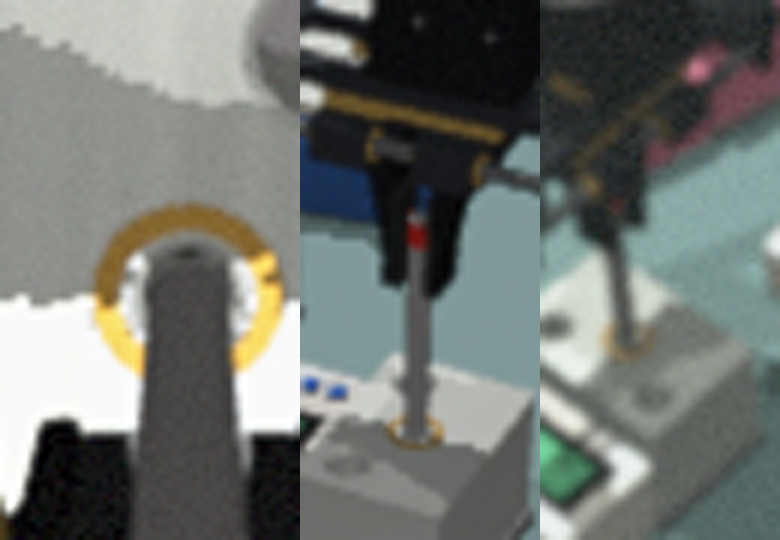

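The rod tip is at the mouth, centred in the ring in all three views, and there's no contact force. I'll go in.

Request:
play_rows(steps=[[0,[1,0,0],[0,0,0]],[0,[1,0,0],[0,0,0]],[0,[1,0,0],[0,0,0]],[0,[1,0,0],[0,0,0]],[0,[0,0,0],[0,0,0]]])

```text
time: 8.65
ee_pos: [0.5117, -0.281, 0.16]
tool_rot: [-1.97, 1.57, 2.507]
force: [-0.1, 0.1, -0.4]
width: 0.0112
```

Request:
play_rows(steps=[[0,[2,0,0],[0,0,0]],[0,[2,0,0],[0,0,0]],[0,[1,0,0],[0,0,0]],[0,[0,0,0],[0,0,0]]])

```text
time: 9.05
ee_pos: [0.5117, -0.2809, 0.155]
tool_rot: [-1.972, 1.57, 2.506]
force: [-0.0, 0.2, -0.5]
width: 0.0111
```

Request:
play_rows(steps=[[0,[2,0,0],[0,0,0]],[0,[2,0,0],[0,0,0]],[0,[2,0,0],[0,0,0]],[0,[0,0,0],[0,0,0]]])

```text
time: 9.45
ee_pos: [0.5118, -0.281, 0.1491]
tool_rot: [-2.826, 1.571, 1.651]
force: [-0.5, 0.4, -1.8]
width: 0.011
```

Request:
play_rows(steps=[[0,[1.5,0,0],[0,0,0]],[0,[1.5,0,0],[0,0,0]],[0,[1.5,0,0],[0,0,0]],[0,[1.5,0,0],[0,0,0]],[0,[0,0,0],[0,0,0]]])

```text
time: 9.95
ee_pos: [0.5118, -0.281, 0.1428]
tool_rot: [-2.348, 1.571, 2.13]
force: [0.4, -0.7, -0.6]
width: 0.0111
```

Request:
play_rows(steps=[[0,[2,0,0],[0,0,0]],[0,[2,0,0],[0,0,0]],[0,[2,0,0],[0,0,0]],[0,[2,0,0],[0,0,0]],[0,[0,0,0],[0,0,0]]])

```text
time: 10.45
ee_pos: [0.5116, -0.2808, 0.1345]
tool_rot: [-2.175, 1.57, 2.302]
force: [1.2, 0.1, -2.1]
width: 0.0111
```

The expected grip resistance hasn't shown up, so I'll look before going deeper.

```bash
python3 - <<'E'
from h import *
s=st();print(s['ft_torque'])
for n in('wrist','side','scene'): grab(n,n+'6')
for i in range(4): st()
f=lambda n,x,y,w,h:cv2.resize(cv2.imread(f'pics/{n}6.png')[y:y+h,x:x+w],None,fx=6,fy=6,interpolation=cv2.INTER_CUBIC)
cv2.imwrite('pics/c6.png',np.hstack([f('wrist',222,150,50,90),f('side',250,85,40,90),f('scene',195,110,40,90)]))
E
```

```text
t 10.45 p [ 0.5116 -0.2808  0.1345] r [-2.1751  1.57    2.3022] F [ 1.17  0.09 -2.09] w 0.011103606010350727 q [-0.693  0.586  1.619  0.     0.937 -0.458]
[-0.17228127 -0.12133419  0.04673461]
t 10.6 p [ 0.5116 -0.2808  0.1345] r [-2.0827  1.5699  2.3946] F [ 1.18 -0.43 -2.55] w 0.011114945193464846 q [-0.693  0.586  1.619  0.     0.938 -0.458]
t 10.6 p [ 0.5116 -0.2808  0.1345] r [-2.0827  1.5699  2.3946] F [ 1.18 -0.43 -2.55] w 0.011114945193464846 q [-0.693  0.586  1.619  0.     0.938 -0.458]
t 10.6 p [ 0.5116 -0.2808  0.1345] r [-2.0827  1.5699  2.3946] F [ 1.18 -0.43 -2.55] w 0.011114945193464846 q [-0.693  0.586  1.619  0.     0.938 -0.458]
t 10.6 p [ 0.5116 -0.2808  0.1345] r [-2.0827  1.5699  2.3946] F [ 1.18 -0.43 -2.55] w 0.011114945193464846 q [-0.693  0.586  1.619  0.     0.938 -0.458]
```

View pics/c6.png

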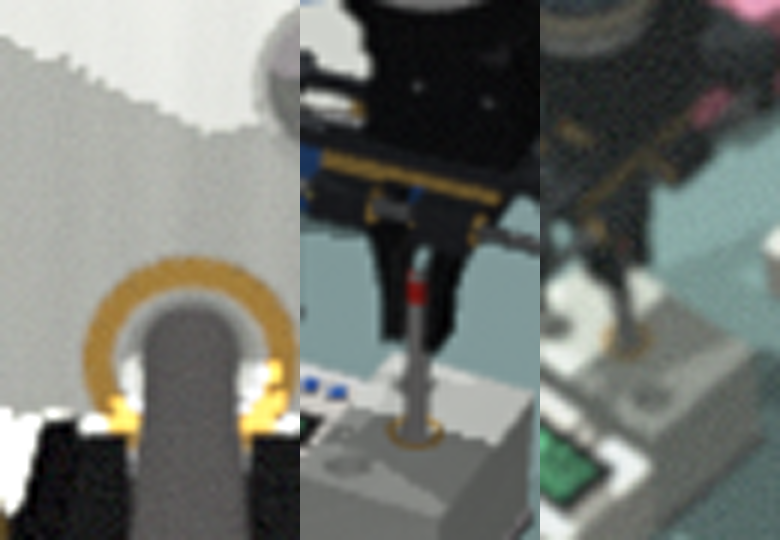

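Request:
play_rows(steps=[[0,[1.5,0,0],[0,0,0]],[0,[1.5,0,0],[0,0,0]],[0,[1.5,0,0],[0,0,0]],[0,[1.5,0,0],[0,0,0]]])

```text
time: 11.0
ee_pos: [0.5119, -0.2811, 0.1294]
tool_rot: [1.035, 1.57, -0.771]
force: [0.2, 0.7, 3.6]
width: 0.0109
```

Request:
play_rows(steps=[[0,[1,0,0],[0,0,0]],[0,[1,0,0],[0,0,0]]])

```text
time: 11.2
ee_pos: [0.5118, -0.281, 0.1272]
tool_rot: [1.238, 1.571, -0.568]
force: [0.1, -0.6, 2.6]
width: 0.0113
```

Request:
play_rows(steps=[[0,[1,0,0],[0,0,0]],[0,[1,0,0],[0,0,0]]])

```text
time: 11.4
ee_pos: [0.5119, -0.2811, 0.1252]
tool_rot: [1.18, 1.571, -0.626]
force: [-0.3, 0.7, 2.7]
width: 0.0109
```

Request:
play_rows(steps=[[0,[1,0,0],[0,0,0]],[0,[0.8,0,0],[0,0,0]]])

```text
time: 11.6
ee_pos: [0.5118, -0.281, 0.1233]
tool_rot: [-1.581, 1.571, 2.896]
force: [-0.0, 1.0, 2.3]
width: 0.0108
```

Request:
play_rows(steps=[[0,[1,0,0],[0,0,0]],[0,[0.8,0,0],[0,0,0]]])

```text
time: 11.8
ee_pos: [0.5118, -0.281, 0.1216]
tool_rot: [-0.179, 1.571, -1.985]
force: [-0.4, 0.1, 2.3]
width: 0.0112
```

Request:
play_rows(steps=[[0,[1,0,0],[0,0,0]],[0,[1,0,0],[0,0,0]]])

```text
time: 12.0
ee_pos: [0.5118, -0.281, 0.1196]
tool_rot: [-2.093, 1.571, 2.384]
force: [0.8, 0.0, 2.3]
width: 0.0111
```

Request:
play_rows(steps=[[0,[1,0,0],[0,0,0]],[0,[1,0,0],[0,0,0]]])

```text
time: 12.2
ee_pos: [0.5118, -0.2811, 0.1176]
tool_rot: [0.869, 1.571, -0.936]
force: [0.4, -0.7, 3.9]
width: 0.011
```

Request:
play_rows(steps=[[0,[0.7,0,0],[0,0,0]],[0,[0.8,0,0],[0,0,0]]])

```text
time: 12.4
ee_pos: [0.5121, -0.2812, 0.1167]
tool_rot: [1.082, 1.57, -0.724]
force: [-0.3, 0.7, 7.9]
width: 0.0109
```

Request:
play_rows(steps=[[0,[0,0,0],[0,0,0]],[0,[0,0,0],[0,0,0]]])

```text
time: 12.6
ee_pos: [0.512, -0.2812, 0.1166]
tool_rot: [1.037, 1.57, -0.769]
force: [-0.9, -0.2, 5.0]
width: 0.0111
```

Request:
play_rows(steps=[[0,[0.5,0,0],[0,0,0]],[0,[0,0,0],[0,0,0]],[0,[0,0,0],[0,0,0]],[0,[0,0,0],[0,0,0]]])

```text
time: 13.0
ee_pos: [0.5121, -0.2813, 0.1164]
tool_rot: [1.034, 1.57, -0.771]
force: [0.0, 0.6, 6.9]
width: 0.0114
```

The bottom is felt: about 7 N steady. Now release.

Request:
play_rows(steps=[[0.5,[0,0,0],[0,0,0]],[0.5,[0,0,0],[0,0,0]],[0.5,[0,0,0],[0,0,0]],[0.5,[0,0,0],[0,0,0]],[0.5,[0,0,0],[0,0,0]],[0.5,[0,0,0],[0,0,0]],[0.5,[0,0,0],[0,0,0]],[0.5,[0,0,0],[0,0,0]]])

```text
time: 13.8
ee_pos: [0.5118, -0.281, 0.1156]
tool_rot: [-0.639, 1.571, -2.444]
force: [-0.5, 0.0, -0.4]
width: 0.0431
```

Request:
play_rows(steps=[[0.5,[-20,0,0],[0,0,0]],[0.5,[-40,0,0],[0,0,0]],[0.5,[-40,0,0],[0,0,0]],[0.5,[-20,0,0],[0,0,0]],[0.5,[0,0,-25],[0,0,0]],[0.5,[0,0,-35],[0,0,0]],[0.5,[0,0,-45],[0,0,0]],[0.5,[0,0,-45],[0,0,0]],[0.5,[0,0,0],[0,0,0]],[0.5,[0,0,0],[0,0,0]]])

```text
time: 14.8
ee_pos: [0.5469, -0.1342, 0.2358]
tool_rot: [0.233, 1.57, -1.57]
force: [0.9, -1.2, -0.8]
width: 0.0434
```

```bash
python3 - <<'E'
from h import *
st();plan(.5147,-.0155,.236,-.235)
for n in('wrist','side','scene'): grab(n,n+'7')
f=lambda n,x,y,w,h,k=6:cv2.resize(cv2.imread(f'pics/{n}7.png')[y:y+h,x:x+w],None,fx=k,fy=k,interpolation=cv2.INTER_CUBIC)
cv2.imwrite('pics/c7.png',np.hstack([f('side',230,110,65,90),f('scene',180,110,65,90)]))
E
```

```text
t 14.8 p [ 0.5469 -0.1342  0.2358] r [ 0.2331  1.5702 -1.5699] F [ 0.94 -1.22 -0.81] w 0.043381934887153924 q [-4.390e-01  4.280e-01  1.575e+00 -1.000e-03  1.138e+00 -2.060e-01]
axes x [ 0.    -0.001 -1.   ] y [ 0.973 -0.23   0.   ] z [-0.23  -0.973  0.001]
turn [ 0.0027  0.0006 -0.0001]
shift now-axes [  -0.3  -58.6 -108.1] target-axes [  -0.2  -58.9 -108. ]
```

View pics/c7.png

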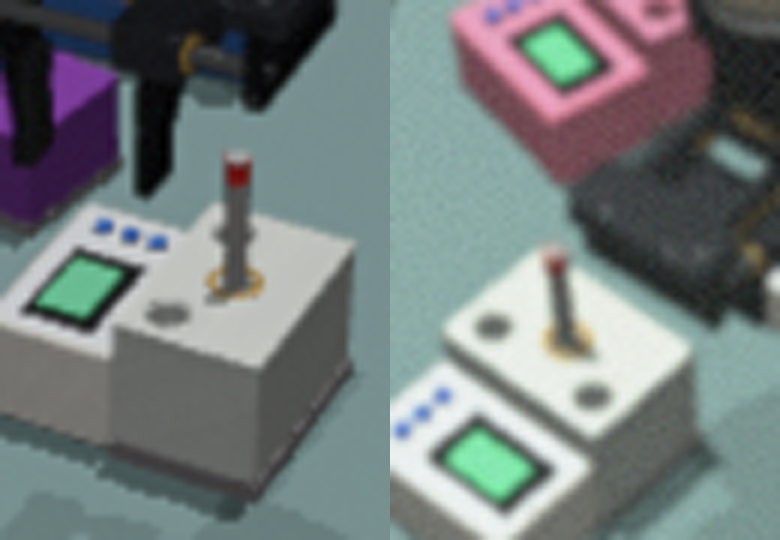

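View pics/wrist7.png

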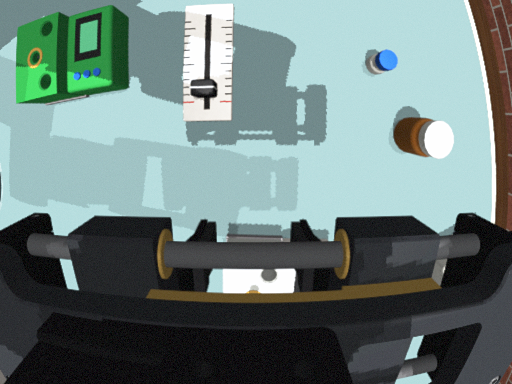

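```bash
python3 - <<'E'
from h import *
S=load('scene7');D=load('side7')
def zat(d,uv,xy):
    o,r=ray(d,*uv); # closest point on vertical line
    t=np.dot(np.array(xy)-o[:2],r[:2])/np.dot(r[:2],r[:2]); p=o+r*t; return np.round(p,4)
def tri(a,b):
    o1,r1=ray(S,*a);o2,r2=ray(D,*b)
    A=np.stack([r1,-r2],1);t=np.linalg.lstsq(A,o2-o1,rcond=None)[0]
    p,q=o1+r1*t[0],o2+r2*t[1];return np.round((p+q)/2,4)
top=(207.1,151.3),(269.3,135.8)
ring=(180+(568-390)/6-.4,110+340/6-.4),(230+236/6-.4,110+281/6-.4)
print('tri top',tri(*top),'ring',tri(*ring))
for xy in((.5118,-.281),):
  for d,t,r in((S,top[0],ring[0]),(D,top[1],ring[1])): print(zat(d,t,xy),zat(d,r,xy))
W=load('wrist7')
for p in((187,103),(228,103)): print('red',onz(W,*p,.014,True))
E
```

```text
tri top [ 0.5116 -0.2828  0.1493] ring [ 0.5111 -0.2824  0.079 ]
[ 0.5125 -0.2821  0.1499] [ 0.5121 -0.2815  0.0791]
[ 0.511  -0.2811  0.151 ] [ 0.5103 -0.2812  0.0809]
red [ 0.4846586 -0.0260916  0.014    ]
red [ 0.53632728 -0.040045    0.014     ]
```

Both views put the rod top about 70.1 to 70.8 mm above the ring, which agrees with the arm's own estimate of about 70. The target reading is therefore about 70.5 mm. Next I'll move over the cursor.

Request:
play_rows(steps=[[0.8,[0,-12,-22],[0,0,0]],[0.8,[0,-20,-36],[0,0,0]],[0.8,[0,-18,-34],[0,0,0]],[0.8,[20,-8.6,-16],[0,0,0]],[0.8,[40,0,0],[0,0,0]],[0.8,[30,0,0],[0,0,0]],[0.8,[0,0,0],[0,0,0]],[0.8,[0,0,0],[0,0,0]]])

```text
time: 15.75
ee_pos: [0.5152, -0.0176, 0.1457]
tool_rot: [-1.45, 1.57, 3.026]
force: [0.3, -0.9, 0.9]
width: 0.0696
```

```bash
python3 - <<'E'
from h import *
st();plan(.5147,-.0155,.236,-.235)
grab('wrist','wrist8')
cv2.imwrite('pics/c8.png',cv2.resize(cv2.imread('pics/wrist8.png')[100:240,180:330],None,fx=4,fy=4,interpolation=cv2.INTER_CUBIC))
E
```

```text
t 15.75 p [ 0.5152 -0.0176  0.1457] r [-1.4498  1.5702  3.0258] F [ 0.33 -0.89  0.92] w 0.06955520763543156 q [-0.251  0.494  1.781 -0.     0.867 -0.014]
axes x [-0.001  0.    -1.   ] y [ 0.972 -0.235 -0.001] z [-0.235 -0.972  0.   ]
turn [-0.0018  0.0001  0.0006]
shift now-axes [-90.3  -1.   -1.9] target-axes [-90.3  -1.   -1.9]
```

View pics/wrist8.png

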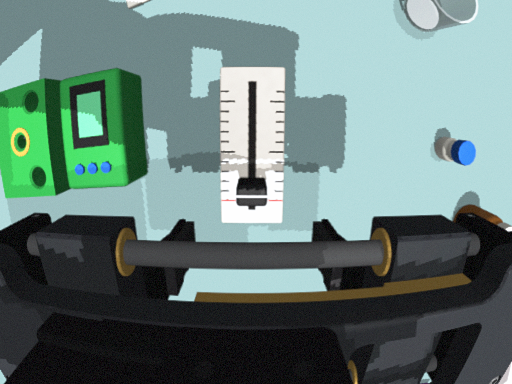

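View pics/c8.png

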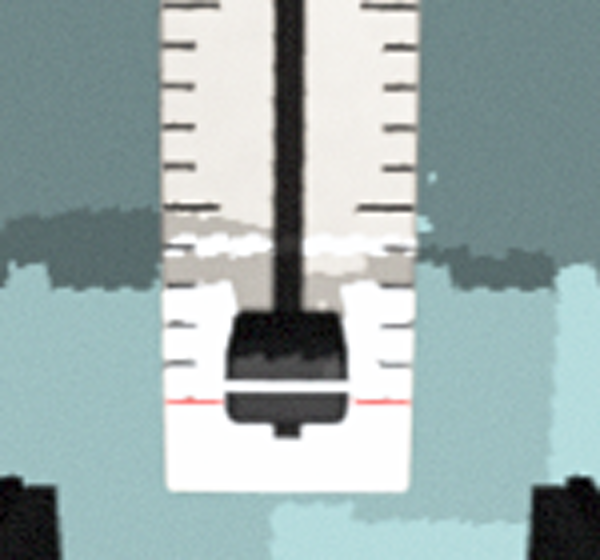

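```bash
python3 - <<'E'
from h import *
W=load('wrist8')
c=lambda x,y:(180+x/4-.4,100+y/4-.4)
P=lambda x,y,z:onz(W,*c(x,y),z,True)
z0=(P(165,402,.014)+P(410,402,.014))/2
t50=(P(162,208,.014)+P(414,208,.014))/2
t100=(P(162,6,.014)+P(418,6,.014))/2
cu=P(287,386,.054)
ax=(t100-z0);L=np.linalg.norm(ax);ax/=L
print(z0,t50,t100,L,np.linalg.norm(t50-z0),'ang',np.arctan2(-ax[0],ax[1]))
print('cursor',cu,'reading',np.dot(cu-z0,ax),'lateral',np.cross(ax,cu-z0)[2])
plan(cu[0],cu[1],.026,np.arctan2(-ax[0],ax[1]))
E
```

```text
[ 0.51018877 -0.03079592  0.014     ] [0.52212744 0.01781438 0.014     ] [0.5344472  0.06657241 0.014     ] 0.10034471394865378 0.05005489689606317 ang -0.2441698269317242
cursor [ 0.51380615 -0.01639751  0.054     ] reading 0.014845829612229024 lateral -2.924565746901392e-05
axes x [ 0.002 -0.001 -1.   ] y [ 0.972 -0.234  0.002] z [-0.234 -0.972  0.   ]
turn [ 0.0075  0.0001 -0.0019]
shift now-axes [120.6  -2.7  -0.8] target-axes [120.6  -2.4  -0.7]
```

Request:
play_rows(steps=[[0.8,[0,-2.4,-0.7],[0.0075,0,0]],[0.8,[30,0,0],[0,0,0]],[0.8,[35,0,0],[0,0,0]],[0.8,[30,0,0],[0,0,0]],[0.8,[15,0,0],[0,0,0]],[0.8,[8,0,0],[0,0,0]],[0.8,[0,0,0],[0,0,0]],[0.2,[0,0,0],[0,0,0]],[0.2,[0,0,0],[0,0,0]],[0.2,[0,0,0],[0,0,0]],[0.2,[0,0,0],[0,0,0]],[0.2,[0,0,0],[0,0,0]],[0.2,[0,0,0],[0,0,0]],[0.2,[0,0,0],[0,0,0]],[0.2,[0,0,0],[0,0,0]],[0.2,[0,0,0],[0,0,0]],[0.2,[0,0,0],[0,0,0]]], force=10)

```text
time: 17.5
ee_pos: [0.5136, -0.0155, 0.0279]
tool_rot: [1.592, 1.569, -0.222]
force: [3.0, -0.0, 0.8]
width: 0.0277
```

```bash
python3 - <<'E'
from h import *
st();plan(.5138,-.0164,.026,-.2442)
E
```

```text
t 17.5 p [ 0.5136 -0.0155  0.0279] r [ 1.5917  1.5689 -0.2217] F [ 2.99 -0.    0.77] w 0.02772010997064074 q [-0.248  0.703  1.854  0.     0.583 -0.005]
axes x [ 0.002 -0.    -1.   ] y [ 0.971 -0.24   0.002] z [-0.24  -0.971 -0.   ]
turn [ 0.0016 -0.     -0.0019]
shift now-axes [1.9 0.4 0.9] target-axes [1.9 0.4 0.9]
```

Gripped (27.7 mm). Now I'll drag the cursor 55.7 mm along the scale's +y, which is −z in the tool frame.

Request:
play_rows(steps=[[0.2,[0,0,-4],[0,0,0]],[0.2,[0,0,-8],[0,0,0]],[0.2,[0,0,-8],[0,0,0]],[0.2,[0,0,-8],[0,0,0]],[0.2,[0,0,-8],[0,0,0]],[0.2,[0,0,-8],[0,0,0]],[0.2,[0,0,-7],[0,0,0]],[0.2,[0,0,-3],[0,0,0]],[0.2,[0,0,-1.7],[0,0,0]],[0.2,[0,0,0],[0,0,0]],[0.2,[0,0,0],[0,0,0]],[0.2,[0,0,0],[0,0,0]],[0.8,[0,0,0],[0,0,0]],[0.8,[0,0,0],[0,0,0]],[0.8,[0,0,0],[0,0,0]],[0.8,[0,0,0],[0,0,0]],[0.8,[0,0,0],[0,0,0]],[0.8,[0,0,0],[0,0,0]]])

```text
time: 19.3
ee_pos: [0.5255, 0.0389, 0.0274]
tool_rot: [-1.477, 1.569, 2.993]
force: [0.5, 0.6, -0.7]
width: 0.066
```

Request:
play_rows(steps=[[0.8,[-15,0,0],[0,0,0]],[0.8,[-35,0,0],[0,0,0]],[0.8,[-35,0,0],[0,0,0]],[0.8,[-35,0,0],[0,0,0]],[0.8,[0,0,0],[0,0,0]],[0.8,[0,0,0],[0,0,0]]])

```text
time: 19.9
ee_pos: [0.5263, 0.0388, 0.1484]
tool_rot: [1.657, 1.569, -0.157]
force: [-0.5, -0.2, -0.7]
width: 0.0697
```

```bash
python3 - <<'E'
from h import *
st()
for n in('wrist','side','scene'): grab(n,n+'9')
cv2.imwrite('pics/c9.png',cv2.resize(cv2.imread('pics/wrist9.png')[100:300,180:330],None,fx=3,fy=3,interpolation=cv2.INTER_CUBIC))
E
```

```text
t 19.9 p [0.5263 0.0388 0.1484] r [ 1.6567  1.5692 -0.1566] F [-0.47 -0.15 -0.68] w 0.06972593187122504 q [-0.138  0.503  1.75  -0.     0.887  0.104]
```

View pics/c9.png

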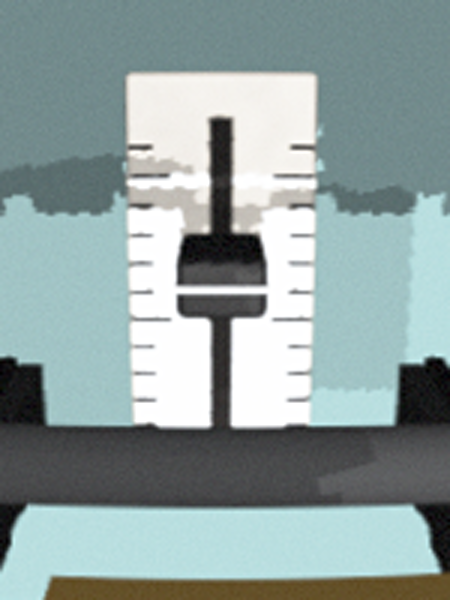

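View pics/side9.png

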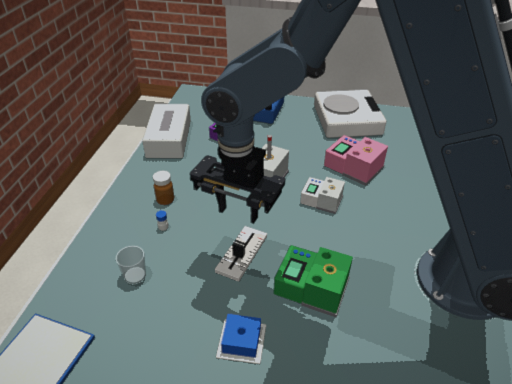

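```bash
python3 - <<'E'
from h import *
W=load('wrist9')
c=lambda x,y:(180+x/3-.33,100+y/3-.33)
P=lambda x,y,z:onz(W,*c(x,y),z,True)
a=(P(132,320,.014)+P(312,320,.014))/2;b=(P(128,175,.014)+P(317,175,.014))/2
cu=P(222,291,.054);L=np.linalg.norm(b-a);ax=(b-a)/L
print(L,'reading',50+1000*np.dot(cu-a,ax), 'vs old zero',np.dot(cu-np.array([.51019,-.0308,.014]),[.2418,.9703,0])*1000)
# rod check again in scene/side
f=lambda n,x,y,w,h,k=6:cv2.resize(cv2.imread(f'pics/{n}9.png')[y:y+h,x:x+w],None,fx=k,fy=k,interpolation=cv2.INTER_CUBIC)
cv2.imwrite('pics/c9b.png',np.hstack([f('side',230,110,65,90),f('scene',180,110,65,90)]))
E
```

```text
0.05076881539538976 reading 71.11733921959325 vs old zero 71.05945776790537
```

View pics/c9b.png

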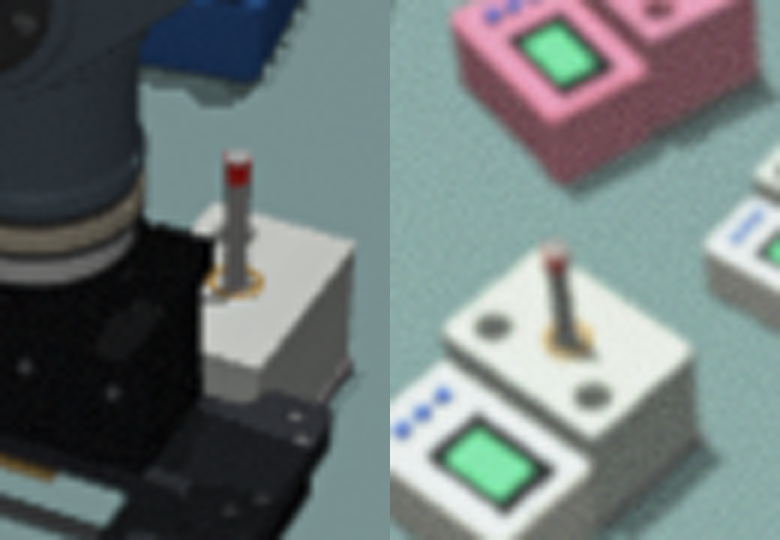

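```bash
python3 - <<'E'
from h import *
s=st();print(np.abs(s['qvel']).max());print(env.hand_in())
E
```

```text
t 20.05 p [0.5248 0.0389 0.1463] r [-1.4525  1.5675  3.0173] F [ 0.6  -1.13  0.25] w 0.06947236772699267 q [-0.138  0.506  1.752 -0.     0.887  0.104]
0.008468989428847452
the job is handed in; nothing more can be done
None
```

The rod is standing in the brass-ringed well of the larger grey block, the cursor is set to match it, and I handed the job in at about 20 s. The hand-in reports no verdict.

- **Insertion:** I lowered the rod through the spring grips, where it met about 2–4 N while moving. The bottom showed as a force rise at about 50 mm depth. I stopped at 7–8 N on the wrist sensor, below the 20 N limit, and released it.
- **Rod length:** after release, the scene and side cameras put the top 70.1–70.8 mm above the block. The arm's own height reading before release gave about 70.1 mm, so I used 70.5 mm.
- **Cursor:** I gripped it, slid it along the scale and let go. The last wrist view read about 71.1 mm, against a target of 70.5 mm.
- **Final checks:** the last pictures show the rod upright in the well, the arm clear of everything I could see, and the beaker, jar and vial apparently where they were. I judged the bystanders by eye rather than measuring them.
- **Odd reading:** on the way in, stopping between moves showed none of the expected grip force. I looked again before going deeper. Readings taken while moving showed it normally, so I relied on those.
- **Not measured:** I could not measure the force between the rod and the pad after release. It is inferred from the push and the small change in height.

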